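# Square a slim canvas in the collage jig

### The job

Lift the slim white canvas off the pile of big canvases, lay it face up on the bed of the plywood squaring jig, and slide it home so that one long edge lies flush along the jig's long fence and one short end is flush against the short stop. The canvas dents easily: hold it with a light grip, set it down softly and nudge it against the fence and stop gently, never ramming it. Leave it lying there released, and leave the other things on the table where they are.

Things in the scene. Friction and masses are not known exactly. Their poses are not given: they have to be found in the camera images.
- canvas: slim white stretched canvas, loose: 60 mm (its x) by 140 mm (y) by 18 mm thick (z up), about 140 g; origin at the centre of its underside. Symmetric: either way round is right. It starts lying on the pile. It dents if the fingers press it with more than 45 N a side (90 N in all), if it is pressed or knocked against the jig with more than 25 N, or if it falls more than 12 mm
- pile: fixed pile of three big white canvases, 180 mm (x) by 240 mm (y) by 54 mm high; origin at the centre of its underside on the table, z up; the top one lies face down, its flat wooden back up, with the slim canvas on it
- jig: fixed squaring jig. Plywood bed 10 mm thick, x -90 to 75, y -120 to 105 mm (origin on the table, z up). Wooden long fence along y, inner face at x = 60 mm; wooden short stop along x, inner face at y = 90 mm, from x = -90 to 60; both 15 mm thick, 22 mm above the bed (32 above the table). The other two sides are open
- jig_corner (a point): the inside corner of the jig where fence and stop meet, on the bed's top surface 10 mm above the table; axes as the jig's: the fence runs from here along -y, the stop along -x
- square: bystander: square white canvas 100 x 100 x 18 mm on the table; origin at the centre of its underside
- paste_jar: bystander: closed paste jar, 64 mm across, 70 mm high; origin at the centre of its underside
- brush: bystander: paste brush lying on the table, 180 mm long along its x; origin about mid-length, on the underside
- tub: bystander: open white plastic tub, 84 mm across at the rim, 60 mm high; origin at the centre of its underside
Mind the look-alikes: they are no part of the job. Leave any turquoise look-alike of the canvas alone.

How it is judged:
On the way:
1. the slim canvas is lifted off the pile (height (world z) of canvas above 0.065 m and contact force between canvas and pile below 0.05 N), for 0.1 s.
At the end, for the whole second after the job is handed in: the slim canvas lies flat and at rest on the jig's bed, released, a long edge within 2.5 mm of the long fence and a short end within 2.5 mm of the short stop, and parallel to the fence within 0.02 rad (x of canvas in the frame of jig_corner between -0.0325 and -0.027 m and y of canvas in the frame of jig_corner between -0.0725 and -0.067 m and z of canvas in the frame of jig_corner between -0.003 and 0.003 m and angle between the y axis of canvas and the y axis of jig, either way round below 0.02 rad and linear speed of canvas below 0.01 m/s and angular speed of canvas below 0.05 rad/s); the robot touches nothing.
It fails at once if the fingers press on the slim canvas with more than 90 N in all, both sides added (contact force between canvas and the fingers above 90 N).
It fails at once if the slim canvas is pressed or knocked against the jig with more than 25 N (contact force between canvas and jig above 25 N).
It fails at once if the slim canvas is dropped or thrown: it moves faster than 0.5 m/s while the fingers do not touch it (a fall of about 13 mm) (contact force between canvas and the fingers below 0.05 N and linear speed of canvas above 0.5 m/s).
It fails at once if a bystander (square canvas, jar, brush or tub) is moved by more than 20 mm (distance of any of square, paste_jar, brush, tub from where it was at the start of the episode above 0.02 m).
It also fails if it takes over 69 s, if anything falls off the work surface, if the arm or the gripper's body presses on something with over 40 N, if the wrist force passes 120 N, or if a joint passes its speed limit or range.

### The arm

A 6-joint arm with a two-finger parallel gripper is mounted at the origin on the work surface. World frame = base frame: x ahead of the robot, y to its left, z up, the work surface at z = 0. Lengths are in m, angles in rad, forces in N, time in s.
With the tool pointing down it reaches from about 0.425 to 0.925 m from the base axis. Payload 12.5 kg.
Tool frame: the origin (TCP) lies at the very end of the fingers, on their centre line; the grasp point (between the pads) lies 19 mm behind it; z points along the fingers, y is the line along which they close (so a half turn about z gives the same grasp; the last joint's range is limited). The gripper opens to 85 mm and grips with 20 to 120 N. Pads are 22 mm wide; open, the fingers measure 114 mm over their backs; the gripper's body (76 mm by 85 mm) begins 54 mm behind the grasp point. The pads swing forward as they close: fully open they stand 13 mm farther back than shut.
Start: joints at [1.058, 0.491, 1.559, -0, 1.092, -0.106], TCP at [0.247, 0.574, 0.231] pointing down, gripper open.
Joint ranges: [-3.1, 3.1], [-0.84, 2.19], [0.05, 2.79], [-1.13, 4.28], [0.06, 2.93], [-2.69, 2.69]. Speed limits (rad/s): [2.22, 2.22, 2.79, 3.14, 3.14, 3.14].

### API

Orientations are given as [roll, pitch, yaw] about the fixed x, y, z axes, in that order (R = Rz(yaw) Ry(pitch) Rx(roll)).
In Python, from station import r gives the robot as it stands.
- The arm moves only by the shell command python3 -m pendant 'ROWS' [FORCE]. ROWS is JSON, a list of rows, each an object with "claw": the opening, from -1 (shut) to 1 (fully open); "travel": the shift along the tool's x, y, z in cm, a list of three; "rotation": the turn, a rotation vector about the tool's x, y, z in degrees, a list of three. A call has 1 to 20 rows; each row shifts and turns the commanded pose from where the row before left it, along the tool's axes as they then stand; what a row does not reach is not made up. A row lasts 1/8 s, in which the tool goes at most 62.5 mm and 10.7 degrees, less where a joint would pass 70% of its speed; a pose out of reach is approached as far as the arm can. A call is refused whole if a number of a shift passes 6.25 or a number of a turn 10.7, either way. A call with a gripper value outside its range is refused whole. The fingers move at their own pace and stop on an object; FORCE is the grip in N (left out, the last holds). Time passes only in rows, so rows that do not move let the fingers close. It gives the time, the measured TCP pose, the force, the opening and the grip force at its end, in the units of the state.
- r.get_obs(): the state, without advancing time (a new reading comes with each control period).
- r.camera(name): name is "scene" or "top" or "wrist"; returns a dict with "frame" (420x560x3 uint8, blue, green, red), "z_map" (420x560 float32, m along the optical axis (not along the pixel's ray), 0 where there is no reading), "K" (3x3 intrinsics, pixels), "R" (3x3) and "t" (3): a world point X has camera coordinates R X + t. Camera axes: x right, y down, z forward; pixel columns grow to the right and rows downward; lengths in m; the calibration is good to about 2 mm. A picture is of the moment at which its call begins.
- r.close_job(): hands the job in; it is judged then, once.
Trained networks look in the newest picture that a camera, given by its name, has taken for a name from the list of things; names that differ only in an ending like _2 or _b are one class to them, and where a whole thing is asked for, a point or a joint stands for the part that bears it (a point fixed in the world has none). Each returns a list of dicts, best first, with "score" (0 to 1); they miss things now and then, are a little off and sometimes report something else, mostly with a low value. They report only what shows in the picture. A call takes as long as a camera call. They do not tell look-alikes from the thing itself.
- r.cut_out(camera, target): "region" (420x560 bool, what is visible of it) and "rect" ([left, top, right, bottom] in pixels, round what is visible of it).
- r.spot_point(camera, target): "at" ([column, row] in pixels: a listed point, or the origin of a listed thing).
The state is a dict: "time": time; "joint_positions": joint angles; "dq": joint speeds; "tau": joint torques, N m; "eef_pos": TCP position; "tool_rot": TCP orientation; "contact_force": force on the tool from outside, world axes, zero at the start; "ft_torque": the same for the moment, N m; "opening": finger opening in m; "finger_force": force on a finger pad.
Only numpy, scipy, OpenCV 4.12 (cv2) and the standard library are available. Lean on these libraries where they do the work, as an engineer would, in place of code of your own. Each camera call takes 0.05 s, during which the arm holds its last target. There are 200 camera calls.

## Working session

There is one attempt and no reset: what is moved stays moved. The work goes in short steps, Python scripts to look and compute and a shell command to move; the robot and the scene stay as the last step left them, time stands still between calls to the robot, and variables do not carry over. Pictures are saved under pics/ and viewed, at most 10 in all, crops included, and the job is handed in when it is done.

```bash
mkdir -p pics; python3 - <<'E'
from station import r
import cv2,numpy as np
o=r.get_obs()
print({k:np.round(v,3) for k,v in o.items()})
ims=[]
for c in("top","scene"):
    d=r.camera(c); ims.append(d["frame"])
    print(c,np.round(d["K"],1).tolist(),np.round(d["R"],3).tolist(),np.round(d["t"],3))
    for n in("canvas","jig","pile","square","paste_jar","brush","tub"):
        for h in r.cut_out(c,n)[:3]: print(c,n,round(h["score"],2),h["rect"])
    cv2.imwrite(f"pics/{c}0.png",d["frame"])
E
```

```text
{'time': np.float64(0.0), 'joint_positions': array([ 1.058,  0.492,  1.559, -0.   ,  1.092, -0.106]), 'dq': array([ 0.   , -0.001,  0.001, -0.001, -0.001, -0.   ]), 'tau': array([-1.0000e-03, -6.1846e+01, -2.6159e+01, -0.0000e+00,  4.0000e-03,
       -0.0000e+00]), 'eef_pos': array([0.247, 0.574, 0.231]), 'tool_rot': array([-3.14 , -0.   ,  2.735]), 'contact_force': array([0.177, 0.808, 0.457]), 'ft_torque': array([-0.061,  0.038,  0.047]), 'finger_force': np.float64(0.0), 'opening': np.float64(0.085)}
top [[396.3, 0.0, 278.8], [0.0, 396.3, 212.3], [0.0, 0.0, 1.0]] [[-0.003, -1.0, -0.011], [-0.993, 0.004, -0.117], [0.117, 0.01, -0.993]] [-0.079  0.614  0.901]
top canvas 0.91 [303.2, 223.4, 366.5, 287.3]
top canvas 0.66 [432.4, 165.1, 466.6, 224.8]
top jig 0.69 [89.4, 235.2, 187.9, 312.9]
top pile 0.57 [284.7, 209.4, 408.8, 313.5]
top pile 0.25 [230.3, 176.6, 260.2, 205.2]
top square 0.61 [183.7, 124.1, 226.3, 164.5]
top paste_jar 0.61 [231.3, 172.1, 258.9, 202.4]
top brush 0.93 [235.5, 248.8, 253.9, 325.3]
top tub 0.66 [319.1, 125.6, 353.8, 161.8]
scene [[381.6, 0.0, 279.2], [0.0, 381.6, 212.3], [0.0, 0.0, 1.0]] [[-0.726, 0.688, -0.019], [0.499, 0.507, -0.702], [-0.473, -0.519, -0.712]] [ 0.511 -0.236  1.385]
scene canvas 0.91 [168.9, 150.3, 210.2, 181.8]
scene canvas 0.67 [254.1, 163.2, 303.2, 179.4]
scene jig 0.88 [356.0, 221.3, 461.8, 304.5]
scene jig 0.27 [185.3, 205.6, 220.8, 232.3]
scene pile 0.71 [228.5, 144.4, 315.7, 213.3]
scene square 0.73 [256.2, 270.6, 309.9, 319.9]
scene paste_jar 0.83 [271.8, 221.0, 298.0, 253.8]
scene brush 0.79 [315.0, 186.3, 364.8, 223.9]
scene brush 0.7 [273.9, 219.5, 297.3, 255.8]
scene brush 0.65 [353.1, 220.5, 460.1, 303.0]
scene tub 0.65 [186.5, 204.2, 218.1, 232.7]
```

View pics/top0.png

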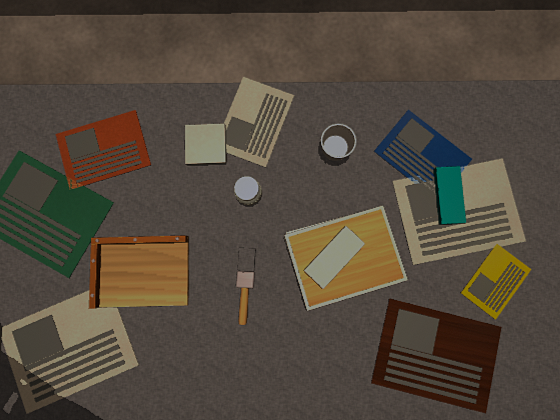

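View pics/scene0.png

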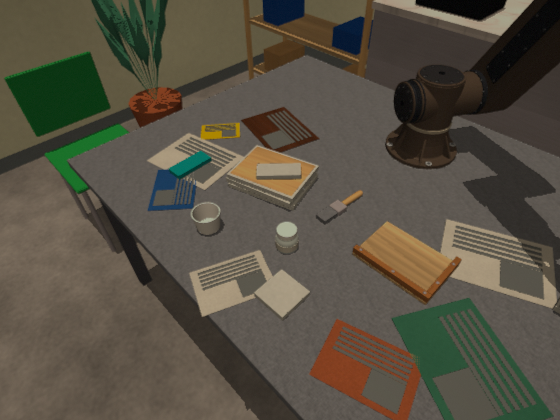

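The top view shows the white slim canvas at about (335,258) on the pile, the turquoise decoy at (450,195), and the jig at (139,271). The jig's long fence is along its upper edge (+x side) and the stop on its left (+y side).

```bash
cat > h.py <<'E'
from station import r
import cv2,numpy as np
def cloud(c):
    d=r.camera(c); z=d["z_map"]; v,u=np.mgrid[:420,:560]
    P=np.stack([(u-d["K"][0,2])/d["K"][0,0]*z,(v-d["K"][1,2])/d["K"][1,1]*z,z],-1)
    return d,(P-d["t"])@d["R"],z>0
def rect(p):
    (c,s,a)=cv2.minAreaRect((p[:,:2]*1000).astype(np.float32))
    return np.round(c,1),np.round(s,1),round(a,2)
E
python3 - <<'E'
from h import *
d,W,ok=cloud("top")
def best(n): return r.cut_out("top",n)[0]["region"]&ok
for n,zr in(("canvas",(.062,.08)),("pile",(.04,.08)),("jig",(-.01,.05)),("jig",(.024,.04)),("jig",(.005,.018)),("brush",(-1,1)),("paste_jar",(-1,1)),("square",(-1,1))):
    p=W[best(n)]; q=p[(p[:,2]>zr[0])&(p[:,2]<zr[1])]
    print(n,zr,len(q),rect(q),np.round(np.percentile(q[:,2],[5,50,95]),4), np.round(q.min(0),3),np.round(q.max(0),3))
E
```

```text
Traceback (most recent call last):
IndexError: index -1 is out of bounds for axis 0 with size 0
```

```bash
python3 - <<'E'
from h import *
d,W,ok=cloud("top")
for n in("canvas","pile","jig","brush","paste_jar","square"):
    for h in r.cut_out("top",n)[:2]:
        m=h["region"]&ok; p=W[m]
        print(n,round(h["score"],2),h["rect"],h["region"].sum(),len(p),np.round(np.percentile(p,[2,25,50,75,98],axis=0).T,4).tolist() if len(p) else "", rect(p) if len(p) else "")
for u,v in((340,250),(300,240),(140,280),(160,241),(94,280),(210,220)):
    print(u,v,d["z_map"][v,u],np.round(W[v,u],4))
E
```

```text
canvas 0.95 [304.4, 224.3, 366.6, 287.7] 1725 1718 [[0.4506, 0.4833, 0.508, 0.5327, 0.5664], [-0.2621, -0.2289, -0.2049, -0.1808, -0.1476], [0.0605, 0.0701, 0.0712, 0.0723, 0.0744]] (array([ 507.4, -206.5]), array([ 63.8, 139.8]), 46.48)
canvas 0.9 [432.6, 166.6, 465.8, 222.8] 1564 1557 [[0.5905, 0.6218, 0.6561, 0.6922, 0.7246], [-0.5248, -0.5092, -0.4923, -0.4764, -0.4641], [0.0033, 0.0154, 0.0168, 0.018, 0.0204]] (array([ 658.8, -498.9]), array([143.5,  70. ]), 1.95)
pile 0.91 [286.0, 207.1, 408.2, 311.6] 6701 6672 [[0.4076, 0.4584, 0.5079, 0.5583, 0.609], [-0.3529, -0.3008, -0.2502, -0.1675, -0.1095], [0.0488, 0.0521, 0.0532, 0.0543, 0.0566]] (array([ 510.9, -233.5]), array([184.9, 247.4]), 16.06)
jig 0.66 [87.6, 233.9, 187.5, 312.2] 7001 6975 [[0.3964, 0.4339, 0.4762, 0.5172, 0.5564], [0.141, 0.1956, 0.2551, 0.3149, 0.3594], [0.0052, 0.0087, 0.0101, 0.012, 0.0335]] (array([476.5, 259.4]), array([173.2, 244.3]), 1.79)
brush 0.65 [234.4, 248.5, 253.6, 324.3] 1041 1039 [[0.3584, 0.4152, 0.462, 0.4971, 0.528], [-0.0219, -0.0078, 0.0006, 0.0083, 0.0181], [-0.0009, 0.0157, 0.0176, 0.0191, 0.0216]] (array([441.9,   1.8]), array([ 44.6, 178.7]), 87.31)
paste_jar 0.8 [233.5, 175.6, 262.4, 204.5] 612 611 [[0.6357, 0.6478, 0.6611, 0.6735, 0.6897], [-0.0352, -0.0211, -0.009, 0.0032, 0.0186], [0.0222, 0.0621, 0.0684, 0.0699, 0.0724]] (array([664. ,  -8.5]), array([58.2, 61.2]), 60.55)
square 0.72 [183.4, 121.8, 226.1, 164.1] 1652 1643 [[0.7386, 0.7609, 0.7863, 0.812, 0.8356], [0.0525, 0.0753, 0.1003, 0.1253, 0.1487], [0.0086, 0.0159, 0.0172, 0.0183, 0.0207]] (array([791.4, 101. ]), array([106.9, 100.2]), 2.31)
340 250 0.88884217 [ 0.5236 -0.219   0.072 ]
300 240 0.9116399 [ 0.5473 -0.1304  0.0527]
140 280 0.9485191 [0.4551 0.2514 0.0088]
160 241 0.93837464 [0.5472 0.2    0.0293]
94 280 0.9251861 [0.4567 0.3504 0.0335]
210 220 0.97426414 [ 0.5997  0.088  -0.0019]
```

```bash
python3 - <<'E'
from h import *
d,W,ok=cloud("top")
p=W[225:320,80:195].reshape(-1,3); m=(p[:,2]>.026)&(p[:,2]<.04)
q=p[m]
f=q[(q[:,0]>.53)]; s=q[(q[:,1]>.335)&(q[:,0]<.52)]
for n,a,i,j in(("fence",f,1,0),("stop",s,0,1)):
    k=np.polyfit(a[:,i],a[:,j],1); res=a[:,j]-np.polyval(k,a[:,i])
    print(n,len(a),k,np.degrees(np.arctan(k[0])),np.percentile(res,[2,50,98]),a[:,i].min(),a[:,i].max())
b=p[(p[:,2]>.004)&(p[:,2]<.016)]; print(np.percentile(b,[.5,99.5],axis=0),rect(b))
E
python3 -m pendant '[{"claw":1,"travel":[0,0,0],"rotation":[0,0,10]},{"claw":1,"travel":[0,0,0],"rotation":[0,0,10]},{"claw":1,"travel":[0,0,0],"rotation":[0,0,10]},{"claw":1,"travel":[0,0,0],"rotation":[0,0,10]},{"claw":1,"travel":[0,0,0],"rotation":[0,0,10]},{"claw":1,"travel":[0,0,0],"rotation":[0,0,10]},{"claw":1,"travel":[0,0,0],"rotation":[0,0,6.7]},{"claw":1,"travel":[0,5,0],"rotation":[0,0,0]},{"claw":1,"travel":[0,5,0],"rotation":[0,0,0]},{"claw":1,"travel":[0,5,0],"rotation":[0,0,0]},{"claw":1,"travel":[-2,5,0],"rotation":[0,0,0]},{"claw":1,"travel":[-4,5,0],"rotation":[0,0,0]},{"claw":1,"travel":[-5,0,0],"rotation":[0,0,0]},{"claw":1,"travel":[-5,0,0],"rotation":[0,0,0]},{"claw":1,"travel":[-5,0,0],"rotation":[0,0,0]},{"claw":1,"travel":[-5,0,0],"rotation":[0,0,0]},{"claw":1,"travel":[-4,0,0],"rotation":[0,0,0]},{"claw":1,"travel":[0,0,0],"rotation":[0,0,0]}]' 25
```

```text
fence 641 [-0.03507701  0.55936401] -2.008940883758749 [-0.01317529  0.00014684  0.00834863] 0.13997425324418028 0.3648123234298731
stop 406 [0.02484247 0.34312714] 1.4230759966101683 [-0.007383   -0.00016489  0.00823905] 0.3924184623517643 0.5194707829755806
[[0.3867989  0.13867327 0.00429837]
 [0.5455354  0.37845411 0.01445077]] (array([475.8, 264.2]), array([222.2, 269.7]), 3.1)
time: 3.55
eef_pos: [0.4962, 0.2729, 0.2317]
tool_rot: [3.141, 0.0, 1.568]
contact_force: [-0.9, 0.4, 0.1]
opening: 0.0852
finger_force: 0.0
```

```bash
python3 - <<'E'
from h import *
d,W,ok=cloud("wrist")
cv2.imwrite("pics/w1.png",d["frame"])
print(np.round(d["R"],3).tolist(),np.round(d["t"],3),ok.mean())
np.savez("w1.npz",W=W,ok=ok,f=d["frame"])
m=ok&(W[...,2]>.025)&(W[...,2]<.04); v,u=np.where(m); print(len(v),u.min(),u.max(),v.min(),v.max(),np.percentile(W[m],[1,99],axis=0))
E
```

```text
[[1.0, -0.004, 0.0], [-0.004, -0.953, 0.303], [-0.001, -0.303, -0.953]] [-0.496  0.221  0.463] 0.9961267006802721
6332 163 345 80 298 [[0.39625037 0.14315831 0.0278268 ]
 [0.55957764 0.36110271 0.03387202]]
```

View pics/w1.png

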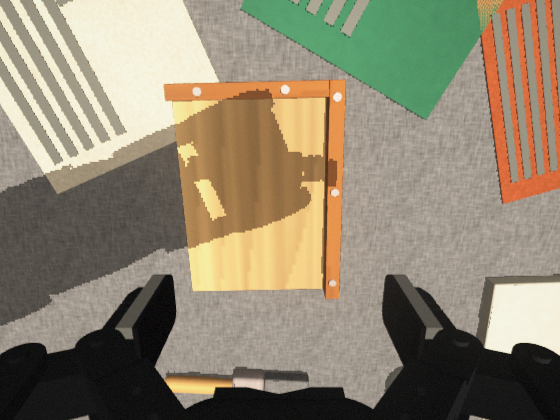

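The wrist view shows the jig straight below. The fence is on the right (u≈335), the stop across the top (v≈90), and the inner corner near (328,98).

```bash
cat > jig.py <<'E'
import numpy as np
def jig(W,ok):
    m=ok&(W[...,2]>.028)&(W[...,2]<.035); p=W[m]
    f=p[(p[:,0]>.53)&(p[:,1]<.33)&(p[:,0]<.58)]; s=p[(p[:,1]>.33)&(p[:,1]<.375)&(p[:,0]<.52)&(p[:,0]>.4)]
    def fit(t,y):  # centreline: midpoint of extreme percentiles per bin
        B=np.linspace(t.min(),t.max(),13); T=[];C=[];w=[]
        for a,b in zip(B[:-1],B[1:]):
            k=y[(t>=a)&(t<b)]; lo,hi=np.percentile(k,[3,97]); T.append((a+b)/2);C.append((lo+hi)/2);w.append(hi-lo)
        return np.polyfit(T,C,1),np.median(w)
    return fit(f[:,1],f[:,0]),fit(s[:,0],s[:,1])
if __name__=="__main__":
    d=np.load("w1.npz"); (kf,wf),(ks,ws)=jig(d["W"],d["ok"])
    a=(np.arctan(-kf[0])+np.arctan(ks[0]))/2
    print("fence",kf,wf,"stop",ks,ws,"angles",np.degrees(np.arctan(-kf[0])),np.degrees(np.arctan(ks[0])))
    A=np.array([[1,-kf[0]],[-ks[0],1]]); c=np.linalg.solve(A,[kf[1],ks[1]])
    ex=np.array([np.cos(a),np.sin(a)]);ey=np.array([-ex[1],ex[0]])
    c=c-.0075*ex-.0075*ey
    print("corner",c,"deg",np.degrees(a),"goal",c-.03*ex-.07*ey,"release",c-.068*ex-.080*ey)
E
python3 jig.py
```

```text
fence [-0.018352    0.55621383] 0.014198546798882272 stop [0.01945874 0.34419362] 0.013818092443272034 angles 1.0513739548981882 1.1147629171943274
corner [0.54234399 0.34724968] deg 1.083068436046258 goal [0.51367249 0.27669513] release [0.4758683  0.26597864]
```

```bash
python3 -m pendant '[{"claw":1,"travel":[-5,0,0],"rotation":[0,0,-9]},{"claw":1,"travel":[-5,0,0],"rotation":[0,0,-9]},{"claw":1,"travel":[-5,0,0],"rotation":[0,0,-9]},{"claw":1,"travel":[-5,0,0],"rotation":[0,0,-9]},{"claw":1,"travel":[-5,0,0],"rotation":[0,0,-9]},{"claw":1,"travel":[0,0,0],"rotation":[0,0,0]}]' 25
```

```text
time: 4.35
eef_pos: [0.5732, 0.0415, 0.2308]
tool_rot: [3.141, 0.0, 2.356]
contact_force: [-1.3, -0.1, -0.1]
opening: 0.0859
finger_force: 0.0
```

```bash
python3 -m pendant '[{"claw":1,"travel":[-2.5,-4.4,0],"rotation":[0,0,0]},{"claw":1,"travel":[-2.5,-4.4,0],"rotation":[0,0,0]},{"claw":1,"travel":[-2.5,-4.4,0],"rotation":[0,0,0]},{"claw":1,"travel":[-2.5,-4.4,0],"rotation":[0,0,0]},{"claw":1,"travel":[-2.8,-4.6,0],"rotation":[0,0,0]},{"claw":1,"travel":[0,0,0],"rotation":[0,0,0]}]' 25
python3 - <<'E'
from h import *
d,W,ok=cloud("wrist")
cv2.imwrite("pics/w2.png",d["frame"])
for h in r.cut_out("wrist","canvas")[:2]:
    p=W[h["region"]&ok]; print(h["score"],h["rect"],rect(p))
    p=p[(p[:,2]>.066)&(p[:,2]<.078)]; print(rect(p),np.median(p[:,2]))
m=ok&(W[...,2]>.0655)&(W[...,2]<.08)&(np.hypot(W[...,0]-.507,W[...,1]+.2065)<.09)
print(rect(W[m]),m.sum())
E
```

```text
time: 5.1
eef_pos: [0.5047, -0.206, 0.2311]
tool_rot: [3.142, 0.0, 2.352]
contact_force: [0.0, 0.4, 0.4]
opening: 0.0853
finger_force: 0.0
0.9 [240.7, 109.3, 316.8, 265.3] (array([ 509.1, -207.9]), array([ 64. , 140.8]), 46.44)
(array([ 509.1, -208.4]), array([ 60. , 140.1]), 46.28) 0.0720815839169174
0.84 [164.9, 365.4, 213.5, 406.9] (array([ 616.7, -486.6]), array([60.9, 34.6]), 1.93)
(array([0., 0.]), array([0., 0.]), 0.0) nan
(array([ 509.1, -208.3]), array([ 60. , 140.1]), 46.22) 10670
  return _methods._mean(a, axis=axis, dtype=dtype,
  ret = ret.dtype.type(ret / rcount)
```

View pics/w2.png

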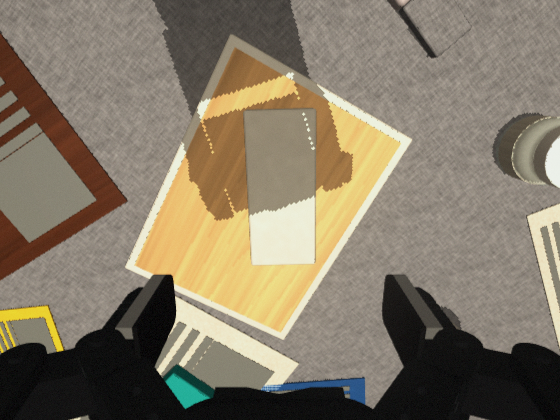

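The canvas shows at (280,187), centred and parallel to the fingers; its size measures 60 x 140 mm at z 0.072, which matches. I'll descend and stop just short of the pile.

```bash
python3 -m pendant '[{"claw":1,"travel":[-0.47,0.15,3],"rotation":[0,0,-1.5]},{"claw":1,"travel":[0,0,5],"rotation":[0,0,0]},{"claw":1,"travel":[0,0,4],"rotation":[0,0,0]},{"claw":1,"travel":[0,0,3],"rotation":[0,0,0]},{"claw":1,"travel":[0,0,1.5],"rotation":[0,0,0]},{"claw":1,"travel":[0,0,1],"rotation":[0,0,0]},{"claw":1,"travel":[0,0,0],"rotation":[0,0,0]},{"claw":1,"travel":[0,0,0.3],"rotation":[0,0,0]},{"claw":1,"travel":[0,0,0],"rotation":[0,0,0]}]' 25
```

```text
time: 6.32
eef_pos: [0.5094, -0.2069, 0.0538]
tool_rot: [3.141, 0.001, 2.382]
contact_force: [-0.1, -1.4, 0.4]
opening: 0.0855
finger_force: 0.0
```

```bash
python3 -m pendant '[{"claw":0.46,"travel":[0,0,0],"rotation":[0,0,0]},{"claw":0.46,"travel":[0,0,0],"rotation":[0,0,0]},{"claw":0.46,"travel":[0,0,0],"rotation":[0,0,0]},{"claw":0.46,"travel":[0,0,0],"rotation":[0,0,0]}]' 25
python3 -m pendant '[{"claw":0.3,"travel":[0,0,0],"rotation":[0,0,0]},{"claw":0.3,"travel":[0,0,0],"rotation":[0,0,0]},{"claw":0.3,"travel":[0,0,0],"rotation":[0,0,0]},{"claw":0.3,"travel":[0,0,0],"rotation":[0,0,0]}]' 25
```

```text
time: 6.82
eef_pos: [0.5093, -0.2067, 0.0533]
tool_rot: [3.142, -0.0, 2.382]
contact_force: [-1.1, -0.7, -0.4]
opening: 0.0624
finger_force: 0.0
time: 7.32
eef_pos: [0.5093, -0.2068, 0.0534]
tool_rot: [3.141, 0.0, 2.382]
contact_force: [-1.1, 0.8, 5.3]
opening: 0.0596
finger_force: 27.6
```

```bash
python3 -m pendant '[{"claw":0.3,"travel":[0,0,-0.5],"rotation":[0,0,0]},{"claw":0.3,"travel":[0,0,-1],"rotation":[0,0,0]},{"claw":0.3,"travel":[0,0,-2],"rotation":[0,0,0]},{"claw":0.3,"travel":[0,0,-3],"rotation":[0,0,0]},{"claw":0.3,"travel":[0,0,-3],"rotation":[0,0,0]},{"claw":0.3,"travel":[0,0,0],"rotation":[0,0,0]}]' 25
python3 - <<'E'
from h import *
d,W,ok=cloud("wrist")
cv2.imwrite("pics/w3.png",d["frame"])
for h in r.cut_out("wrist","canvas")[:1]:
    p=W[h["region"]&ok]; print(h["score"],h["rect"],rect(p),np.percentile(p[:,2],[5,50,95])); print(r.get_obs()["eef_pos"])
E
```

```text
time: 8.07
eef_pos: [0.51, -0.2071, 0.1505]
tool_rot: [3.141, 0.004, 2.382]
contact_force: [0.5, -0.4, -2.3]
opening: 0.0592
finger_force: 27.9
0.61 [192.0, 115.3, 368.5, 396.7] (array([ 564.2, -256.6]), array([139.9, 286.2]), 45.49) [0.16787193 0.16900374 0.16997869]
[ 0.50900581 -0.20662395  0.14813238]
```

```bash
python3 -m pendant '[{"claw":0.3,"travel":[0,0,0],"rotation":[0,0,9]},{"claw":0.3,"travel":[0,0,0],"rotation":[0,0,9]},{"claw":0.3,"travel":[0,0,0],"rotation":[0,0,9]},{"claw":0.3,"travel":[0,0,0],"rotation":[0,0,9]},{"claw":0.3,"travel":[0,0,0],"rotation":[0,0,9.4]},{"claw":0.3,"travel":[2,0,0],"rotation":[0,0,0]},{"claw":0.3,"travel":[4,0,0],"rotation":[0,0,0]},{"claw":0.3,"travel":[5,-0.5,0],"rotation":[0,0,0]},{"claw":0.3,"travel":[5,-0.5,0],"rotation":[0,0,0]},{"claw":0.3,"travel":[5,-0.5,0],"rotation":[0,0,0]},{"claw":0.3,"travel":[5,-0.5,0],"rotation":[0,0,0]},{"claw":0.3,"travel":[5,-0.5,0],"rotation":[0,0,0]},{"claw":0.3,"travel":[5,0,0],"rotation":[0,0,0]},{"claw":0.3,"travel":[5,0,0],"rotation":[0,0,0]},{"claw":0.3,"travel":[4,0,0],"rotation":[0,0,0]},{"claw":0.3,"travel":[2.4,0,0],"rotation":[0,0,0]},{"claw":0.3,"travel":[0,0,0],"rotation":[0,0,0]},{"claw":0.3,"travel":[0,0,0],"rotation":[0,0,0]}]' 25
python3 - <<'E'
from h import *
d,W,ok=cloud("top")
o=r.get_obs();print(o["eef_pos"],o["tool_rot"])
p=W[(np.abs(W[...,2]-.169)<.006)&ok&(np.abs(W[...,0]-.476)<.12)&(np.abs(W[...,1]-.266)<.12)]; print(rect(p),len(p))
E
```

```text
time: 10.42
eef_pos: [0.4745, 0.2665, 0.1478]
tool_rot: [-3.14, 0.0, 1.592]
contact_force: [1.0, -0.6, -1.8]
opening: 0.0591
finger_force: 27.9
[0.47474372 0.2661549  0.14798476] [-3.14076074e+00  3.50226799e-04  1.59079296e+00]
(array([474.7, 240.3]), array([85.1, 85.8]), 0.55) 1235
```

```bash
python3 -m pendant '[{"claw":0.3,"travel":[0.1,0.1,3],"rotation":[0,0,0]},{"claw":0.3,"travel":[0,0,4],"rotation":[0,0,0]},{"claw":0.3,"travel":[0,0,3],"rotation":[0,0,0]},{"claw":0.3,"travel":[0,0,2],"rotation":[0,0,0]},{"claw":0.3,"travel":[0,0,1],"rotation":[0,0,0]},{"claw":0.3,"travel":[0,0,0],"rotation":[0,0,0]},{"claw":0.3,"travel":[0,0,0.2],"rotation":[0,0,0]},{"claw":0.3,"travel":[0,0,0],"rotation":[0,0,0]}]' 25
python3 -m pendant '[{"claw":0.3,"travel":[0,0,0.15],"rotation":[0,0,0]},{"claw":0.3,"travel":[0,0,0],"rotation":[0,0,0]},{"claw":0.3,"travel":[0,0,0.1],"rotation":[0,0,0]},{"claw":0.3,"travel":[0,0,0],"rotation":[0,0,0]}]' 25
```

```text
time: 11.48
eef_pos: [0.4764, 0.2678, 0.0169]
tool_rot: [3.141, -0.0, 1.59]
contact_force: [0.2, -0.1, -1.8]
opening: 0.0594
finger_force: 27.8
time: 11.98
eef_pos: [0.4762, 0.2677, 0.0137]
tool_rot: [-3.142, -0.0, 1.59]
contact_force: [0.0, -0.5, -1.9]
opening: 0.0593
finger_force: 27.8
```

```bash
python3 -m pendant '[{"claw":0.3,"travel":[0,0,0.1],"rotation":[0,0,0]},{"claw":0.3,"travel":[0,0,0],"rotation":[0,0,0]},{"claw":0.3,"travel":[0,0,0.1],"rotation":[0,0,0]},{"claw":0.3,"travel":[0,0,0],"rotation":[0,0,0]}]' 25
python3 -m pendant '[{"claw":0.3,"travel":[0,0,0.08],"rotation":[0,0,0]},{"claw":0.3,"travel":[0,0,0],"rotation":[0,0,0]},{"claw":0.3,"travel":[0,0,0],"rotation":[0,0,0]}]' 25
```

```text
time: 12.48
eef_pos: [0.4762, 0.2677, 0.0117]
tool_rot: [-3.142, -0.0, 1.59]
contact_force: [1.1, 0.2, -1.8]
opening: 0.0588
finger_force: 27.8
time: 12.85
eef_pos: [0.4762, 0.2677, 0.011]
tool_rot: [3.142, -0.0, 1.59]
contact_force: [1.1, 0.4, -1.3]
opening: 0.0596
finger_force: 27.8
```

```bash
python3 -m pendant '[{"claw":0.3,"travel":[0,0,0.05],"rotation":[0,0,0]},{"claw":0.3,"travel":[0,0,0],"rotation":[0,0,0]}]' 25
python3 -m pendant '[{"claw":0.3,"travel":[0,0,0.05],"rotation":[0,0,0]},{"claw":0.3,"travel":[0,0,0],"rotation":[0,0,0]}]' 25
python3 -m pendant '[{"claw":0.3,"travel":[0,0,0.03],"rotation":[0,0,0]},{"claw":0.3,"travel":[0,0,0],"rotation":[0,0,0]}]' 25
```

```text
time: 13.1
eef_pos: [0.4762, 0.2677, 0.0105]
tool_rot: [-3.142, -0.0, 1.59]
contact_force: [-0.8, -0.8, -1.5]
opening: 0.059
finger_force: 27.8
time: 13.35
eef_pos: [0.4762, 0.2677, 0.01]
tool_rot: [-3.142, -0.0, 1.59]
contact_force: [-0.0, -0.6, -1.2]
opening: 0.0598
finger_force: 27.8
time: 13.6
eef_pos: [0.4762, 0.2677, 0.0097]
tool_rot: [-3.142, -0.0, 1.59]
contact_force: [0.4, 0.2, -1.3]
opening: 0.0592
finger_force: 27.8
```

```bash
python3 -m pendant '[{"claw":0.3,"travel":[0,0,0.04],"rotation":[0,0,0]},{"claw":0.3,"travel":[0,0,0],"rotation":[0,0,0]}]' 25
python3 -m pendant '[{"claw":0.3,"travel":[0,0,0.04],"rotation":[0,0,0]},{"claw":0.3,"travel":[0,0,0],"rotation":[0,0,0]}]' 25
```

```text
time: 13.85
eef_pos: [0.4762, 0.2677, 0.0094]
tool_rot: [3.141, -0.0, 1.59]
contact_force: [-0.1, 0.3, 2.0]
opening: 0.0594
finger_force: 28.2
time: 14.1
eef_pos: [0.4763, 0.2677, 0.0094]
tool_rot: [3.141, -0.0, 1.59]
contact_force: [-1.6, -0.6, 6.9]
opening: 0.0595
finger_force: 28.9
```

```bash
python3 -m pendant '[{"claw":0.3,"travel":[0,0,-0.07],"rotation":[0,0,0]},{"claw":0.3,"travel":[0.2,0,0],"rotation":[0,0,0]},{"claw":0.3,"travel":[0.2,0,0],"rotation":[0,0,0]},{"claw":0.3,"travel":[0.2,0,0],"rotation":[0,0,0]},{"claw":0.3,"travel":[0,0,0],"rotation":[0,0,0]}]' 25
python3 -m pendant '[{"claw":0.3,"travel":[0.05,0,0],"rotation":[0,0,0]},{"claw":0.3,"travel":[0,0,0],"rotation":[0,0,0]},{"claw":0.3,"travel":[0.05,0,0],"rotation":[0,0,0]},{"claw":0.3,"travel":[0,0,0],"rotation":[0,0,0]}]' 25
```

```text
time: 14.72
eef_pos: [0.4761, 0.2739, 0.0095]
tool_rot: [3.142, -0.0, 1.59]
contact_force: [-0.1, -0.3, -1.9]
opening: 0.0593
finger_force: 27.9
time: 15.22
eef_pos: [0.4761, 0.2747, 0.0096]
tool_rot: [3.142, -0.0, 1.59]
contact_force: [-0.4, 0.5, -1.3]
opening: 0.0595
finger_force: 27.9
```

```bash
python3 - <<'E'
from h import *
for c in("top","wrist"):
    d,W,ok=cloud(c)
    if c=="wrist": cv2.imwrite("pics/w4.png",d["frame"])
    f=d["frame"].astype(int); 
    for h in r.cut_out(c,"canvas")[:2]:
        p=W[h["region"]&ok]; print(c,round(h["score"],2),h["rect"],rect(p),np.median(p[:,2]))
E
```

```text
top 0.73 [430.9, 165.8, 464.7, 222.4] (array([ 658.9, -498.6]), array([144.8,  71. ]), 1.44) 0.01673400170968835
wrist 0.7 [193.0, 114.7, 367.5, 391.9] (array([477.5, 284.9]), array([ 66. , 120.1]), 2.78) 0.02816714339887853
```

View pics/w4.png

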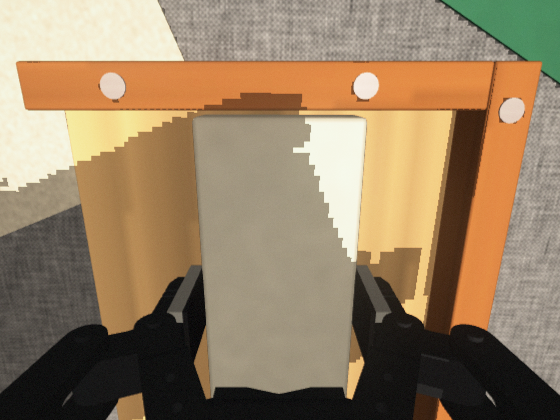

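The canvas lies level on the bed. Its end (v≈115) is a few mm from the stop's inner face (v≈108), so I'll go on in small nudges.

```bash
python3 -m pendant '[{"claw":0.3,"travel":[0.05,0,0],"rotation":[0,0,0]},{"claw":0.3,"travel":[0.05,0,0],"rotation":[0,0,0]},{"claw":0.3,"travel":[0,0,0],"rotation":[0,0,0]}]' 25
python3 -m pendant '[{"claw":0.3,"travel":[0.05,0,0],"rotation":[0,0,0]},{"claw":0.3,"travel":[0,0,0],"rotation":[0,0,0]}]' 25
python3 -m pendant '[{"claw":0.3,"travel":[0.05,0,0],"rotation":[0,0,0]},{"claw":0.3,"travel":[0,0,0],"rotation":[0,0,0]}]' 25
```

```text
time: 15.8
eef_pos: [0.4761, 0.2758, 0.0096]
tool_rot: [3.142, -0.0, 1.59]
contact_force: [-0.5, -0.6, -0.7]
opening: 0.0594
finger_force: 27.9
time: 16.05
eef_pos: [0.4761, 0.2762, 0.0096]
tool_rot: [3.142, -0.0, 1.59]
contact_force: [0.1, -0.3, -1.3]
opening: 0.0595
finger_force: 27.9
time: 16.3
eef_pos: [0.476, 0.2767, 0.0096]
tool_rot: [3.142, -0.0, 1.59]
contact_force: [0.1, 0.7, -2.3]
opening: 0.0593
finger_force: 27.9
```

```bash
for i in 1; do python3 -m pendant '[{"claw":0.3,"travel":[0.05,0,0],"rotation":[0,0,0]},{"claw":0.3,"travel":[0,0,0],"rotation":[0,0,0]}]' 25; done
python3 - <<'E'
from h import *
d,W,ok=cloud("wrist"); o=r.get_obs(); print(o["contact_force"])
x=W[...,0];y=W[...,1];z=W[...,2]
a=W[ok&(abs(z-.028)<.0025)&(x>.455)&(x<.5)&(y>.30)&(y<.3475)]
b=W[ok&(abs(z-.032)<.002)&(x>.42)&(x<.53)&(y>.335)&(y<.38)]
print("canvas end y",np.percentile(a[:,1],[95,99,100]),"stop inner y",np.percentile(b[:,1],[0,1,5,50,99]))
E
```

```text
time: 16.55
eef_pos: [0.476, 0.2769, 0.0096]
tool_rot: [-3.141, 0.0, 1.59]
contact_force: [1.1, -3.4, -1.7]
opening: 0.0595
finger_force: 27.9
[ 1.00312118 -5.2189167  -1.89758495]
canvas end y [0.34401978 0.34554547 0.34695119] stop inner y [0.33527522 0.34590651 0.34689036 0.35378138 0.3612455 ]
```

Light contact with the stop (about 4 N). I'll release, rise, turn 90° and go to the open side for the push to the fence.

```bash
python3 -m pendant '[{"claw":0.6,"travel":[0,0,0],"rotation":[0,0,0]},{"claw":0.6,"travel":[0,0,0],"rotation":[0,0,0]},{"claw":0.6,"travel":[0,0,0],"rotation":[0,0,0]},{"claw":0.6,"travel":[0,0,-0.5],"rotation":[0,0,0]},{"claw":0.6,"travel":[0,0,-2],"rotation":[0,0,0]},{"claw":0.6,"travel":[0,0,-4],"rotation":[0,0,0]},{"claw":0.3,"travel":[0,-1,-3],"rotation":[0,0,-9]},{"claw":0.3,"travel":[0,0,0],"rotation":[0,0,-9]},{"claw":0.3,"travel":[0,0,0],"rotation":[0,0,-9]},{"claw":0.3,"travel":[0,0,0],"rotation":[0,0,-9]},{"claw":0.3,"travel":[0,0,0],"rotation":[0,0,-9]},{"claw":0.3,"travel":[0,0,0],"rotation":[0,0,-9]},{"claw":0.3,"travel":[0,0,0],"rotation":[0,0,-9]},{"claw":0.3,"travel":[0,0,0],"rotation":[0,0,-9]},{"claw":0.3,"travel":[0,0,0],"rotation":[0,0,-9]},{"claw":0.3,"travel":[0,0,0],"rotation":[0,0,-9]},{"claw":0.3,"travel":[0,0,0],"rotation":[0,0,0]}]' 25
python3 - <<'E'
from h import *
d,W,ok=cloud("wrist"); o=r.get_obs(); print(o["eef_pos"],o["tool_rot"])
cv2.imwrite("pics/w5.png",d["frame"])
for c in ("wrist","top"):
    if c=="top": d,W,ok=cloud("top")
    x=W[...,0];y=W[...,1];z=W[...,2]
    a=W[ok&(z>.023)&(z<.0305 if c=="wrist" else .036)&(x>.42)&(x<.53)&(y>.18)&(y<.344)]
    print(c,rect(a),len(a))
E
```

```text
time: 18.73
eef_pos: [0.466, 0.2771, 0.1049]
tool_rot: [3.141, 0.0, -3.123]
contact_force: [-0.4, -0.3, 0.2]
opening: 0.0553
finger_force: 0.0
[0.46598967 0.27703916 0.1048589 ] [ 3.14140629e+00  1.99670193e-04 -3.12593518e+00]
wrist (array([476.6, 275. ]), array([ 60.4, 138.8]), 0.94) 17460Traceback (most recent call last):
  File "<stdin>", line 7, in <module>
TypeError: ufunc 'bitwise_and' not supported for the input types, and the inputs could not be safely coerced to any supported types according to the casting rule ''safe''
```

```bash
python3 -m pendant '[{"claw":0.3,"travel":[2.3,0,0],"rotation":[0,0,0]},{"claw":0.3,"travel":[2.3,0,0],"rotation":[0,0,0]},{"claw":0.3,"travel":[0,0,0],"rotation":[0,0,0]},{"claw":0.3,"travel":[0,0,3],"rotation":[0,0,0]},{"claw":0.3,"travel":[0,0,3],"rotation":[0,0,0]},{"claw":0.3,"travel":[0,0,2],"rotation":[0,0,0]},{"claw":0.3,"travel":[0,0,1.1],"rotation":[0,0,0]},{"claw":0.3,"travel":[0,0,0],"rotation":[0,0,0]}]' 25
python3 -m pendant '[{"claw":0.3,"travel":[-0.3,0,0],"rotation":[0,0,0]},{"claw":0.3,"travel":[-0.3,0,0],"rotation":[0,0,0]},{"claw":0.3,"travel":[-0.3,0,0],"rotation":[0,0,0]},{"claw":0.3,"travel":[-0.3,0,0],"rotation":[0,0,0]},{"claw":0.3,"travel":[-0.2,0,0],"rotation":[0,0,0]},{"claw":0.3,"travel":[-0.2,0,0],"rotation":[0,0,0]},{"claw":0.3,"travel":[0,0,0],"rotation":[0,0,0]}]' 25
```

```text
time: 19.82
eef_pos: [0.4204, 0.2761, 0.0132]
tool_rot: [-3.141, -0.001, -3.123]
contact_force: [-0.5, -0.1, 0.1]
opening: 0.0554
finger_force: 0.0
time: 20.7
eef_pos: [0.436, 0.2764, 0.0136]
tool_rot: [-3.142, -0.0, -3.123]
contact_force: [-1.3, -1.6, -0.7]
opening: 0.0555
finger_force: 0.3
```

```bash
python3 -m pendant '[{"claw":0.3,"travel":[-0.2,0,0],"rotation":[0,0,0]},{"claw":0.3,"travel":[-0.3,0,0],"rotation":[0,0,0]},{"claw":0.3,"travel":[-0.3,0,0],"rotation":[0,0,0]},{"claw":0.3,"travel":[-0.3,0,0],"rotation":[0,0,0]},{"claw":0.3,"travel":[-0.3,0,0],"rotation":[0,0,0]},{"claw":0.3,"travel":[-0.3,0,0],"rotation":[0,0,0]},{"claw":0.3,"travel":[-0.3,0,0],"rotation":[0,0,0]},{"claw":0.3,"travel":[-0.3,0,0],"rotation":[0,0,0]},{"claw":0.3,"travel":[-0.3,0,0],"rotation":[0,0,0]},{"claw":0.3,"travel":[-0.2,0,0],"rotation":[0,0,0]},{"claw":0.3,"travel":[-0.1,0,0],"rotation":[0,0,0]},{"claw":0.3,"travel":[0,0,0],"rotation":[0,0,0]}]' 25
python3 - <<'E'
from h import *
d,W,ok=cloud("wrist"); o=r.get_obs(); print(o["eef_pos"],o["contact_force"])
cv2.imwrite("pics/w6.png",d["frame"])
x=W[...,0];y=W[...,1];z=W[...,2]
d,W,ok=cloud("top"); print([(round(h["score"],2),h["rect"],rect(W[h["region"]&ok])) for h in r.cut_out("top","canvas")[:2]])
E
```

```text
time: 22.2
eef_pos: [0.4652, 0.277, 0.0137]
tool_rot: [3.141, 0.0, -3.123]
contact_force: [-0.1, -0.1, -0.6]
opening: 0.0554
finger_force: 0.0
[0.46519337 0.27705816 0.01366231] [ 0.15426852 -0.95854919 -0.4475383 ]
[(0.84, [434.2, 167.1, 464.8, 224.1], (array([ 657.3, -499.5]), array([140.2,  70.9]), 3.26))]
```

View pics/w6.png

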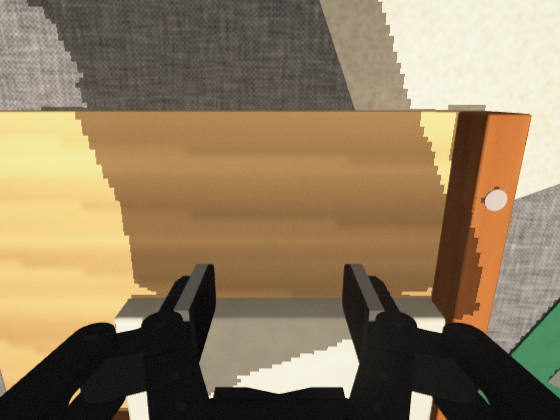

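The near edge of the canvas (v≈310) is square to the two fingers pushing it, and its right end meets the stop (u≈440). I'll continue with fine nudges.

```bash
python3 -m pendant '[{"claw":0.3,"travel":[-0.1,0,0],"rotation":[0,0,0]},{"claw":0.3,"travel":[-0.1,0,0],"rotation":[0,0,0]},{"claw":0.3,"travel":[-0.1,0,0],"rotation":[0,0,0]},{"claw":0.3,"travel":[0,0,0],"rotation":[0,0,0]}]' 25
python3 -m pendant '[{"claw":0.3,"travel":[-0.05,0,0],"rotation":[0,0,0]},{"claw":0.3,"travel":[-0.05,0,0],"rotation":[0,0,0]},{"claw":0.3,"travel":[0,0,0],"rotation":[0,0,0]}]' 25
python3 -m pendant '[{"claw":0.3,"travel":[-0.05,0,0],"rotation":[0,0,0]},{"claw":0.3,"travel":[-0.05,0,0],"rotation":[0,0,0]},{"claw":0.3,"travel":[0,0,0],"rotation":[0,0,0]}]' 25
```

```text
time: 22.85
eef_pos: [0.468, 0.277, 0.0136]
tool_rot: [3.142, -0.0, -3.123]
contact_force: [-3.2, -0.2, 2.1]
opening: 0.055
finger_force: 1.2
time: 23.22
eef_pos: [0.4691, 0.2771, 0.0136]
tool_rot: [3.142, 0.0, -3.123]
contact_force: [-2.5, -0.3, 2.0]
opening: 0.0557
finger_force: 1.3
time: 23.6
eef_pos: [0.4701, 0.2771, 0.0136]
tool_rot: [3.141, 0.0, -3.123]
contact_force: [-2.2, -0.1, 1.7]
opening: 0.0554
finger_force: 1.2
```

```bash
python3 -m pendant '[{"claw":0.3,"travel":[-0.05,0,0],"rotation":[0,0,0]},{"claw":0.3,"travel":[-0.05,0,0],"rotation":[0,0,0]},{"claw":0.3,"travel":[0,0,0],"rotation":[0,0,0]}]' 25
python3 -m pendant '[{"claw":0.3,"travel":[-0.05,0,0],"rotation":[0,0,0]},{"claw":0.3,"travel":[0,0,0],"rotation":[0,0,0]}]' 25
python3 -m pendant '[{"claw":0.3,"travel":[-0.05,0,0],"rotation":[0,0,0]},{"claw":0.3,"travel":[0,0,0],"rotation":[0,0,0]}]' 25
```

```text
time: 23.98
eef_pos: [0.4712, 0.2771, 0.0136]
tool_rot: [3.141, 0.0, -3.123]
contact_force: [-2.1, -0.1, 2.5]
opening: 0.0554
finger_force: 1.1
time: 24.22
eef_pos: [0.4716, 0.2772, 0.0136]
tool_rot: [3.141, 0.0, -3.123]
contact_force: [-2.3, -0.3, 1.6]
opening: 0.0553
finger_force: 1.2
time: 24.48
eef_pos: [0.4721, 0.2771, 0.0136]
tool_rot: [3.141, 0.0, -3.123]
contact_force: [-2.1, 0.1, 2.0]
opening: 0.0554
finger_force: 1.1
```

```bash
python3 -m pendant '[{"claw":0.3,"travel":[-0.05,0,0],"rotation":[0,0,0]},{"claw":0.3,"travel":[0,0,0],"rotation":[0,0,0]}]' 25
python3 -m pendant '[{"claw":0.3,"travel":[-0.04,0,0],"rotation":[0,0,0]},{"claw":0.3,"travel":[0,0,0],"rotation":[0,0,0]}]' 25
python3 -m pendant '[{"claw":0.3,"travel":[-0.03,0,0],"rotation":[0,0,0]},{"claw":0.3,"travel":[0,0,0],"rotation":[0,0,0]}]' 25
```

```text
time: 24.72
eef_pos: [0.4726, 0.2772, 0.0136]
tool_rot: [3.142, 0.0, -3.122]
contact_force: [-2.9, 0.6, 2.0]
opening: 0.056
finger_force: 1.2
time: 24.98
eef_pos: [0.4726, 0.2771, 0.0136]
tool_rot: [-3.141, -0.001, -3.122]
contact_force: [-5.3, 0.1, 3.9]
opening: 0.0555
finger_force: 2.5
time: 25.22
eef_pos: [0.4726, 0.2771, 0.0136]
tool_rot: [-3.141, -0.001, -3.122]
contact_force: [-5.7, 1.0, 3.9]
opening: 0.0554
finger_force: 3.3
```

Flush with the fence at TCP x = 0.4726, as predicted. I'll back off, rise and check.

```bash
python3 -m pendant '[{"claw":0.3,"travel":[0.2,0,0],"rotation":[0,0,0]},{"claw":0.3,"travel":[1,0,0],"rotation":[0,0,0]},{"claw":0.3,"travel":[1,0,0],"rotation":[0,0,0]},{"claw":0.3,"travel":[0,0,-3],"rotation":[0,0,0]},{"claw":0.3,"travel":[0,0,-5],"rotation":[0,0,0]},{"claw":0.3,"travel":[-4,0,-4],"rotation":[0,0,0]},{"claw":0.3,"travel":[-5,0,-2],"rotation":[0,0,0]},{"claw":0.3,"travel":[0,0,-2],"rotation":[0,0,0]},{"claw":0.3,"travel":[0,0,0],"rotation":[0,0,0]},{"claw":0.3,"travel":[0,0,0],"rotation":[0,0,0]}]' 25
python3 - <<'E'
from h import *
from jig import jig
d,W,ok=cloud("wrist"); cv2.imwrite("pics/w7.png",d["frame"])
x=W[...,0];y=W[...,1];z=W[...,2]
for h in r.cut_out("wrist","canvas")[:1]:
    p=W[h["region"]&ok]; q=p[(p[:,2]>.025)&(p[:,2]<.0305)]; print(h["score"],h["rect"],rect(p),rect(q),np.median(p[:,2]))
(kf,wf),(ks,ws)=jig(W,ok); print("fence",kf,wf,"stop",ks,ws, "fence inner x at .277",np.polyval(kf,.277)-.0075,"stop inner y at .51",np.polyval(ks,.51)-.0075)
E
```

```text
time: 26.48
eef_pos: [0.5403, 0.2784, 0.1728]
tool_rot: [-3.141, -0.001, -3.122]
contact_force: [0.3, 0.1, -0.2]
opening: 0.0558
finger_force: 0.0
0.59 [190.4, 122.2, 366.6, 197.2] (array([514.3, 276.8]), array([ 60.4, 140.3]), 0.86) (array([514.6, 276.8]), array([ 60.1, 140.3]), 0.99) 0.028052583687408063
fence [-0.06355815  0.56248507] 0.026275984495641724 stop [-0.06814883  0.38171529] 0.014324998560635682 fence inner x at .277 0.5373794598165302 stop inner y at .51 0.33945938745244303
```

View pics/w7.png

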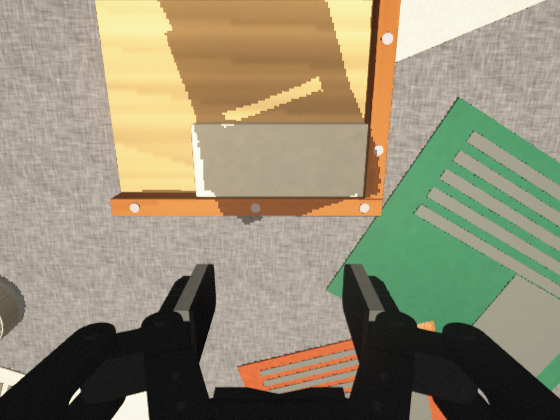

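The canvas lies in the corner: its lower long edge (v≈197) is at the fence and its right end (u≈367) at the stop. I'll measure the stop gap directly.

```bash
python3 - <<'E'
from h import *
d,W,ok=cloud("wrist")
f=d["frame"]
for v in (135,150,165,180):
    s=[(u,np.round(W[v,u,1]*1000,1),np.round(W[v,u,2]*1000,1)) for u in range(362,378,1)]
    print(v,[(a,float(b),float(c)) for a,b,c in s])
m=[]
for v in range(130,190):
    row=W[v]; c=[row[u,1] for u in range(340,380) if abs(row[u,2]-.028)<.0015 and row[u,1]<.3475]; t=[row[u,1] for u in range(360,395) if abs(row[u,2]-.032)<.0012]
    if c and t: m.append((max(c),min(t),max(t)))
print(np.median(m,axis=0))
E
```

```text
135 [(362, 341.8, 27.8), (363, 342.6, 27.7), (364, 343.2, 28.6), (365, 344.1, 28.0), (366, 345.0, 27.6), (367, 346.4, 25.0), (368, 346.7, 27.2), (369, 346.6, 30.8), (370, 347.3, 31.0), (371, 347.7, 32.4), (372, 348.7, 31.7), (373, 349.1, 33.1), (374, 350.0, 32.8), (375, 351.2, 31.1), (376, 351.7, 32.0), (377, 352.5, 32.1)]
150 [(362, 342.7, 28.5), (363, 343.4, 29.1), (364, 344.3, 28.6), (365, 345.1, 28.6), (366, 346.5, 26.0), (367, 346.5, 29.1), (368, 346.8, 31.1), (369, 347.5, 31.6), (370, 348.3, 31.4), (371, 348.9, 32.3), (372, 349.4, 33.5), (373, 350.4, 32.5), (374, 351.5, 31.3), (375, 352.1, 32.2), (376, 352.6, 33.1), (377, 353.7, 31.9)]
165 [(362, 343.5, 29.5), (363, 344.9, 27.2), (364, 345.4, 28.4), (365, 346.9, 25.4), (366, 346.5, 30.5), (367, 347.0, 31.7), (368, 347.4, 33.3), (369, 348.4, 32.6), (370, 349.0, 33.3), (371, 350.1, 32.1), (372, 351.2, 31.1), (373, 351.7, 32.1), (374, 352.6, 31.6), (375, 353.3, 31.9), (376, 354.0, 32.4), (377, 355.1, 31.3)]
180 [(362, 344.8, 28.7), (363, 346.2, 26.4), (364, 347.0, 26.3), (365, 346.8, 30.6), (366, 347.2, 32.4), (367, 347.9, 32.5), (368, 348.5, 33.3), (369, 349.6, 32.5), (370, 350.7, 31.3), (371, 351.4, 31.5), (372, 352.3, 31.4), (373, 353.1, 31.4), (374, 275.7, 315.4), (375, 354.6, 31.9), (376, 355.2, 32.4), (377, 356.1, 32.3)]
[0.34656261 0.34700675 0.36100811]
```

No bed shows between the canvas and the stop, so the gap is about 0.5 mm at most. Handing in.

```bash
python3 -c "
from station import r
print(r.close_job())"
```

```text
the job is handed in; nothing more can be done
None
```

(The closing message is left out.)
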